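# Feed a toy-truck blank between the guides of a drilling jig

### The job

Push the wooden toy-truck blank along the jig board, through the narrow gap between the two guide blocks and on until its front end lies flush against the end stop. Only push it with the fingers: do not pick it up, lift or tip it, and leave everything else on the bench and the board where it is.

Things in the scene. Friction and masses are not known exactly. Their poses are not given: they have to be found in the camera images.
- jig: Drilling jig fixed to the bench: grey board 12 mm thick, x -200 to +180, y -110 to +110 mm, with two hardwood guide blocks and an end stop on it. Origin: at bench height under the middle of the gap (board top is 12 mm higher). x: feed direction, from the open end through the gap to the stop; z up. Place and yaw vary.
- gap (a point): Middle of the gap, on the board's top (axes as the jig's). The guide blocks reach 20 mm before and after it in x, and 34 mm above the board. The gap is 61 mm wide (y -30.5 to +30.5); each block is 35 mm wide; the inner entry corners are stepped back 6 mm over the first 6 mm.
- stop (a point): Middle of the end stop's near face, on the board's top, 104 mm past the gap's middle. The stop is a straight bar across the feed direction (along y), 150 mm wide, 28 mm high. No side walls between guide blocks and stop.
- blank: Toy-truck blank, loose light wood, 60 to 120 g, askew on the board before the gap: body 80 long (x) x 56 wide (y) x 24 mm high, plus a cab block 34 x 44 mm, 18 mm high, on its front part. Origin: centre of its underside. x points out of its front (cab) end, towards the gap. When home its origin is 64 mm past the gap's middle and its rear face 4 mm past the guide blocks.
- offcut: Bystander: small loose wooden offcut 50 x 30 x 28 mm, on the board at one side of the bay between guide blocks and stop. Origin: centre of its underside. Leave it.
- jar: Bystander: small clear screw jar with a steel cap, 40 mm across, 50 mm high, on the board at the other side of the bay. Origin: centre of its underside. Leave it.
- pencil: Bystander: flat red carpenter's pencil 144 x 13 x 8 mm, lying on the board behind the end stop. Origin: underside, near its middle. Leave it.
- glue: Bystander: white glue bottle 54 mm across, 150 mm high, on the bench just past the stop end of the jig board. Origin: centre of its underside. Leave it.
- hammer: Bystander: hammer lying on the bench to the right. Leave it.
- square: Bystander: try square (dark wooden stock 100 mm, steel blade 160 mm) lying on the bench to the left. Leave it.
Mind the look-alikes: they are no part of the job. What is shaped like the blank but pink, white or yellow is not meant.

How it is judged:
By the outcome, as a careful person would: the job done as asked, in the order asked, and still so for the second after the job is handed in, with the robot touching nothing.
It also fails if it takes over 64 s, if anything falls off the work surface, if the arm or the gripper's body presses on something with over 40 N, if the wrist force passes 120 N, or if a joint passes its speed limit or range.

### The arm

A 6-joint arm with a two-finger parallel gripper is mounted at the origin on the work surface. World frame = base frame: x ahead of the robot, y to its left, z up, the work surface at z = 0. Lengths are in m, angles in degrees, forces in N, time in s.
With the tool pointing down it reaches from about 0.4 to 0.825 m from the base axis. Payload 7 kg.
Tool frame: the origin (TCP) lies on the centre line of the jaws, within the pads' length; the fingertips stand 14 mm ahead of it and the grasp point (between the pads) lies 5 mm behind it; z points along the fingers, x is the direction in which the jaws open and shut, and the axes are right-handed (so a half turn about z gives the same grasp; the last joint's range is limited). The gripper opens to 88 mm and grips with 3 to 60 N. Pads are 19 mm wide; open, the fingers measure 130 mm over their backs; the gripper's body (78 mm by 193 mm) begins 47 mm behind the grasp point.
Start: joints at [-58.665, 20.546, 0.682, 0, -70.136, -16.507], TCP at [0.173, -0.653, 0.241] pointing down, gripper open.
Joint ranges: [-176.03, 176.03], [-82.01, 121.73], [-58.28, 71.71], [-173.87, 95.51], [-174.79, -0.11], [-173.66, 173.66]. Speed limits (degrees/s): [136.94, 136.94, 172.46, 180, 180, 180].

### API

Orientations are given as [roll, pitch, yaw] about the fixed x, y, z axes, in that order (R = Rz(yaw) Ry(pitch) Rx(roll)).
In Python, from plant import * gives the robot as it stands.
- The arm moves only by the shell command python3 -m handwheel 'ROWS' [OPENING]. ROWS is JSON, a list of rows, each a list of 2 entries, a list of its own where there are three numbers: the shift along the tool's x, y, z each as a share of 0.2 m, from -1 to 1, then the turn, a rotation vector about the tool's x, y, z each as a share of 360 degrees, from -1 to 1. In form: [[[tx, ty, tz], [ax, ay, az]], ...]. A call has 1 to 5 rows; each row is the pose to reach, as a shift and turn from the pose commanded when the call began, along the tool's axes at that moment, turning the shorter way round; what a row does not reach only later rows make up. A row lasts 1/12 s, in which the tool goes at most 41.7 mm and 7.16 degrees, less where a joint would pass 70% of its speed; a pose out of reach is approached as far as the arm can. A call with a number of a shift or a turn outside -1 to 1 is refused whole. A call with a gripper value outside its range is refused whole. OPENING is the closure, from -1 (fully open) to 1 (shut), set as the call begins (- or left out, the last holds). The fingers move at their own pace and stop on an object; the grip force is fixed at half the most. Time passes only in rows, so rows that repeat a pose let the fingers close. It gives the time, the measured TCP pose, the force and the opening at its end, in the units of the state.
- get_obs(): the state, without advancing time (a new reading comes with each control period).
- snapshot(name): name is "scene" or "top"; returns a dict with "color" (400x640x3 uint8, red, green, blue), "z_map" (400x640 float32, m along the optical axis (not along the pixel's ray), 0 where there is no reading), "intrinsics" (3x3 intrinsics, pixels), "distortion" ([k1, k2, p1, p2, k3] as OpenCV has them; the pictures are not rectified), "rvec" (rotation vector, rad) and "tvec" (3), from world to camera coordinates, as OpenCV has them. Camera axes: x right, y down, z forward; pixel columns grow to the right and rows downward; lengths in m; the calibration is good to about 2 mm. A picture is of the moment at which its call begins.
- close_job(): hands the job in, once; it reports no verdict.
The state is a dict: "clock": time; "joint_pos": joint angles; "qvel": joint speeds; "tau": joint torques, N m; "tool_pos": TCP position; "orientation": TCP orientation; "force": force on the tool from outside, world axes, zero at the start; "moment": the same for the moment, N m; "opening": finger opening in m.
Only numpy, scipy, OpenCV 4.12 (cv2) and the standard library are available. Lean on these libraries where they do the work, as an engineer would, in place of code of your own. Each camera call takes 0.05 s, during which the arm holds its last target. There are 200 camera calls.

## Working session

There is one attempt and no reset: what is moved stays moved. The work goes in short steps, Python scripts to look and compute and a shell command to move; the robot and the scene stay as the last step left them, time stands still between calls to the robot, and variables do not carry over. Pictures are saved under pics/ and viewed, about 8 in all and at most 12, crops included, and the job is handed in when it is done.

```bash
mkdir -p pics; ls
python3 - <<'E'
from plant import *
import cv2
print(get_obs())
for n in("scene","top"):
    s=snapshot(n); cv2.imwrite(f"pics/{n}0.png",s["color"][:,:,::-1]); print(s["intrinsics"],s["distortion"],s["rvec"],s["tvec"])
    import pickle; pickle.dump(s,open(f"{n}0.pkl","wb"))
E
```

```text
pics
{'clock': 0.0, 'joint_pos': array([-5.86660621e+01,  2.05914114e+01,  6.33526486e-01, -2.23761652e-02,
       -7.01347361e+01, -1.65061906e+01]), 'qvel': array([ 0.09621528, -0.1012154 ,  0.00795783,  0.01095275, -0.09935525,
        0.05634332]), 'tau': array([-6.95468661e-04, -5.82728970e+01,  2.93055063e+01,  6.99737549e+00,
        6.85686129e-03, -1.92866296e-04]), 'tool_pos': array([ 0.17260258, -0.65207411,  0.23961395]), 'orientation': array([-1.79993850e+02, -9.47810228e-02,  1.04820122e+02]), 'force': array([-0.28806426,  0.16436501,  0.12579901]), 'moment': array([-0.05669202, -0.04212125, -0.00955962]), 'opening': 0.08779834588462461}
[[425.92532696   0.         320.05345775]
 [  0.         425.92532696 205.47022258]
 [  0.           0.           1.        ]] [-0.04102894  0.          0.          0.          0.        ] [ 0.76948928  2.63165388 -1.07141777] [ 0.42661231 -0.12933279  1.33023646]
[[386.53258187   0.         323.27010283]
 [  0.         386.53258187 202.99390132]
 [  0.           0.           1.        ]] [0.01293323 0.         0.         0.         0.        ] [ 2.15917638 -2.18979939  0.06746039] [-0.00535893  0.48975332  1.0313858 ]
```

View pics/scene0.png

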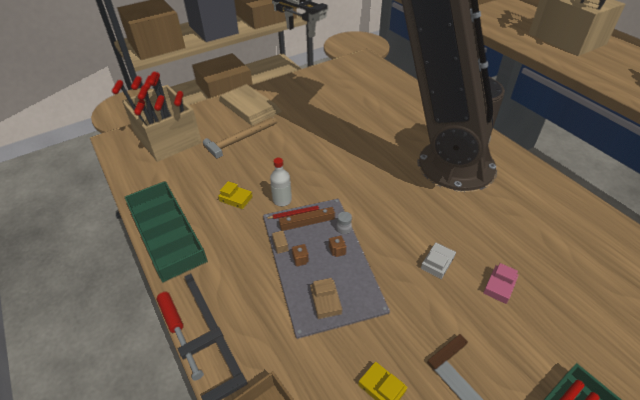

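View pics/top0.png

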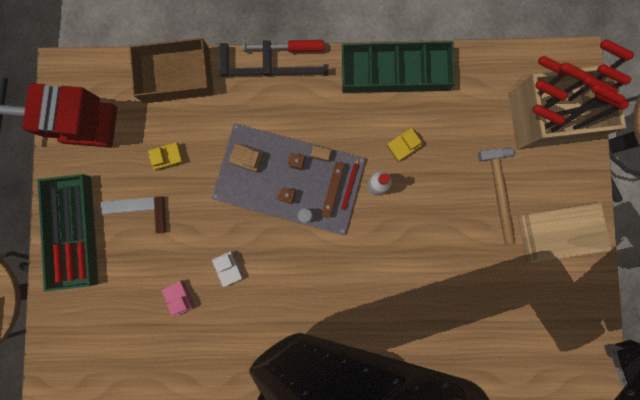

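Top view: the board has corners near (237,124), (366,157), (346,234) and (213,198). The blank candidates are natural wood (246,157), yellow (165,155) and (405,144), white (227,268), and pink (176,297). The one that fits is the natural wood blank on the board before the gap; the offcut is at (320,153) and the jar at (305,215).

```bash
cat > h.py <<'E'
import numpy as np,cv2,pickle
def cam(s): 
    R=cv2.Rodrigues(np.array(s["rvec"],float))[0]; return R,np.array(s["tvec"],float).ravel()
def ray(s,uv,z):
    "pixels -> world xyz on plane z"
    R,t=cam(s); p=cv2.undistortPoints(np.array(uv,float).reshape(-1,1,2),s["intrinsics"],np.array(s["distortion"])).reshape(-1,2)
    d=np.c_[p,np.ones(len(p))]@R; c=-R.T@t
    return c+d*((z-c[2])/d[:,2])[:,None]
def proj(s,P): return cv2.projectPoints(np.array(P,float),np.array(s["rvec"],float),np.array(s["tvec"],float),s["intrinsics"],np.array(s["distortion"]))[0].reshape(-1,2)
def cloud(s):
    "world xyz per pixel from z_map"
    R,t=cam(s); h,w=s["z_map"].shape; uv=np.stack(np.meshgrid(np.arange(w),np.arange(h)),-1).reshape(-1,1,2).astype(float)
    p=cv2.undistortPoints(uv,s["intrinsics"],np.array(s["distortion"])).reshape(-1,2)
    X=np.c_[p,np.ones(len(p))]*s["z_map"].reshape(-1,1)
    return ((X-t)@R).reshape(h,w,3)
E
python3 - <<'E'
from h import *
s=pickle.load(open("top0.pkl","rb"))
im=s["color"][:,:,::-1]; P=cloud(s)
c=im[115:240,205:400]; cv2.imwrite("pics/crop0.png",cv2.resize(c,None,fx=4,fy=4,interpolation=cv2.INTER_CUBIC))
hsv=cv2.cvtColor(np.ascontiguousarray(im),cv2.COLOR_BGR2HSV)
for n,(u,v) in dict(blank=(241,155),cab=(252,160),board=(270,190),g1=(297,160),g2=(287,195),stop=(333,190),off=(322,153),bench=(300,110)).items(): print(n,im[v,u],hsv[v,u],P[v,u].round(4))
E
```

```text
blank [ 73 104 133] [ 16 115 133] [0.6219 0.2084 0.0357]
cab [ 72 104 134] [ 15 118 134] [0.6042 0.175  0.0536]
board [97 88 96] [147  24  97] [0.5279 0.1334 0.0143]
g1 [111 110 114] [173   9 114] [0.6025 0.0554 0.0529]
g2 [124 122 123] [135   4 124] [0.5098 0.0829 0.0505]
stop [36 60 97] [ 12 160  97] [ 0.5224 -0.039   0.0402]
off [ 74 106 137] [ 15 117 137] [ 0.6227 -0.011   0.0408]
bench [ 67  97 128] [ 15 122 128] [ 7.551e-01  5.010e-02 -2.000e-04]
```

View pics/crop0.png

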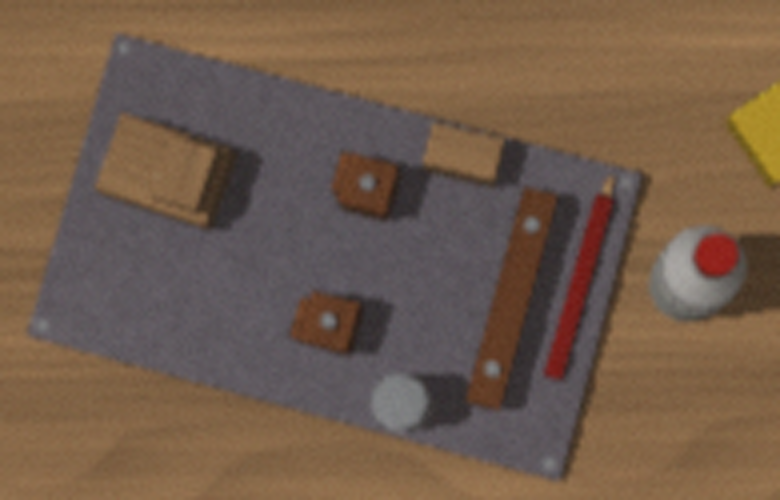

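The crop confirms the choice: natural wood with its cab facing the gap, at about crop (165,170). The guide blocks are at (367,185) and (327,322), the stop at (513,300), the offcut at (465,150) and the jar at (400,400). Now the poses.

```bash
cat >> h.py <<'E'
def frame_from(p,xdir):
    "min-area rect (world m) -> centre, sizes along/across xdir-like axis, yaw deg"
    (c,(w,h),a)=cv2.minAreaRect((p[:,:2]*1000).astype(np.float32))
    best=max(range(4),key=lambda k:np.cos(np.radians(a+90*k-xdir)))
    return np.array(c),((w,h) if best%2==0 else (h,w)),a+90*best
def blank_meas(s,jo,jy,xmin=-200,xmax=120,ymax=60,pr=True):
    "blank body top from depth, in jig frame (mm, deg)"
    P=cloud(s)*1000; c,q=np.cos(np.radians(jy)),np.sin(np.radians(jy))
    J=(P[...,:2]-jo)@np.array([[c,-q],[q,c]]); J=np.dstack([J,P[...,2]])
    return J
E
python3 - <<'E'
from h import *
s=pickle.load(open("top0.pkl","rb"))
im=np.ascontiguousarray(s["color"][:,:,::-1]); P=cloud(s); hsv=cv2.cvtColor(im,cv2.COLOR_BGR2HSV)
roi=np.zeros(im.shape[:2],np.uint8); roi[115:240,205:372]=1
# board: depth above 8mm in roi
def big(m):
    cs,_=cv2.findContours(m.astype(np.uint8),cv2.RETR_EXTERNAL,cv2.CHAIN_APPROX_NONE); return sorted(cs,key=cv2.contourArea)[::-1]
m=(hsv[...,1]<70)|0; m=m.astype(np.uint8)*roi
m=cv2.morphologyEx(m,cv2.MORPH_CLOSE,np.ones((5,5)))
b=big(m)[0]; pts=ray(s,b.reshape(-1,2),0.012); print("board col",frame_from(pts,-105))
m=(P[...,2]>0.007)&(roi>0); b=big(m)[0]; print("board depth",frame_from(ray(s,b.reshape(-1,2),0.012),-105))
# brown parts
m=((hsv[...,1]>130)&(hsv[...,2]<115)&(hsv[...,0]>5)&(hsv[...,0]<16)).astype(np.uint8)*roi
for k in big(m)[:6]:
    print("brown",cv2.boundingRect(k),cv2.contourArea(k),[frame_from(ray(s,k.reshape(-1,2),z),-105) for z in(.046,.040)])
# elevated
for lo,hi,n,z in((.028,.045,"mid",.036),(.047,.062,"hi",.054),(.028,.062,"all",.036)):
    m=((P[...,2]>lo)&(P[...,2]<hi)).astype(np.uint8)*roi
    for k in big(m)[:6]:
        if cv2.contourArea(k)>40: print(n,cv2.boundingRect(k),cv2.contourArea(k),frame_from(ray(s,k.reshape(-1,2),z),-105), np.median(P[...,2][m>0]))
E
```

```text
board col (array([560.2286377,  83.0773468]), (380.19818115234375, 220.13821411132812), 253.9265594482422)
board depth (array([561.61413574,  83.28993225]), (383.89068603515625, 221.34768676757812), 254.25462341308594)
brown (322, 163, 22, 54) 374.5 [(array([523.96191406, -37.92333984]), (21.49075698852539, 145.7147216796875), 253.99656677246094), (array([524.64221191, -37.9828186 ]), (21.617197036743164, 146.5719451904297), 253.9965591430664)]
brown (288, 154, 16, 15) 151.0 [(array([602.42749023,  60.06316376]), (39.07611846923828, 34.149864196777344), 251.1560821533203), (array([603.56945801,  60.58013916]), (39.306026458740234, 34.35076141357422), 251.15602111816406)]
brown (278, 189, 17, 14) 146.0 [(array([510.87591553,  85.75120544]), (38.75871276855469, 32.2590217590332), 255.12081909179688), (array([511.47921753,  86.41928101]), (38.986717224121094, 32.4487419128418), 255.12081909179688)]
mid (229, 143, 35, 28) 568.5 (array([616.71087646, 195.09701538]), (81.68161010742188, 55.96232223510742), 250.53346252441406) 0.03959515129899737
mid (322, 161, 23, 56) 441.5 (array([526.769
[... 435 characters left out ...]
616.71087646, 195.09701538]), (81.68161010742188, 55.96232223510742), 250.53346252441406) 0.04151925640560428
all (322, 161, 23, 56) 441.5 (array([526.76971436, -38.21062088]), (23.984132766723633, 150.48460388183594), 253.90985107421875) 0.04151925640560428
all (311, 145, 20, 15) 189.5 (array([625.50836182,  -7.26535034]), (49.90473175048828, 31.85771369934082), 255.28289794921875) 0.04151925640560428
all (288, 152, 17, 17) 181.5 (array([604.82983398,  59.84308624]), (42.063148498535156, 37.61691665649414), 254.88742065429688) 0.04151925640560428
all (278, 187, 18, 16) 175.0 (array([512.78179932,  86.38150787]), (41.2012825012207, 35.837345123291016), 255.05885314941406) 0.04151925640560428
```

Jig: origin about (557, 73) mm, yaw 254°. The board rectangle and the guide blocks agree on this. The blank in jig axes is about x -134, y +24, yaw -3.5°. My plan is a flat lateral push to centre and square it, then a flat push on its rear face.

```bash
cat >> h.py <<'E'
JO=np.array([557.1,73.2]); JY=254.0
def to(x,y,z,yaw):
    "shares of shift in the tool's axes and of turn, from the present pose to a jig point (mm; z world TCP)"
    from plant import get_obs
    from scipy.spatial.transform import Rotation as R
    o=get_obs(); A=R.from_euler("xyz",o["orientation"],degrees=True); B=R.from_euler("xyz",[180,0,yaw],degrees=True)
    c,q=np.cos(np.radians(JY)),np.sin(np.radians(JY)); w=np.r_[JO+[c*x-q*y,q*x+c*y],z]/1000
    d=w-o["tool_pos"]; e=o["tool_pos"][:2]*1000-JO
    print("clock",o["clock"],"jig now",[round(c*e[0]+q*e[1],1),round(-q*e[0]+c*e[1],1),round(o["tool_pos"][2]*1000,1)],"yaw",o["orientation"].round(2),"F",o["force"].round(1),"op",round(o["opening"],4))
    print("  go",(A.inv().apply(d)/.2).round(4),((A.inv()*B).as_rotvec(degrees=True)/360).round(4))
E
python3 -c "
from h import *
to(-134,80,200,74)"
```

```text
clock 0.1 jig now [np.float64(803.2), np.float64(-169.6), np.float64(239.7)] yaw [-1.7999e+02 -8.0000e-02  1.0482e+02] F [-0.  -0.2  0.2] op 0.0878
  go [3.3842 3.473  0.2031] [-0.0001 -0.0002  0.0856]
```

```bash
for i in 1 2 3 4; do python3 -m handwheel '[[[0.7,0.72,0],[0,0,0]],[[0.7,0.72,0],[0,0,0]],[[0.7,0.72,0],[0,0,0]],[[0.7,0.72,0],[0,0,0]],[[0.7,0.72,0],[0,0,0]]]' 0.9; done
python3 -c "
from h import *
to(-134,80,200,74)"
```

```text
clock: 0.52
tool_pos: [0.2766, -0.478, 0.2402]
orientation: [-180.0, -0.0, 104.8]
force: [1.4, -0.4, -0.3]
opening: 0.0598
clock: 0.93
tool_pos: [0.3801, -0.3058, 0.2405]
orientation: [180.0, -0.0, 104.9]
force: [1.6, -0.4, 0.2]
opening: 0.0264
clock: 1.35
tool_pos: [0.4836, -0.1334, 0.2406]
orientation: [180.0, -0.0, 104.9]
force: [0.8, -1.0, 0.4]
opening: 0.0048
clock: 1.77
tool_pos: [0.5871, 0.0389, 0.2402]
orientation: [-180.0, -0.0, 104.9]
force: [0.2, -0.4, -0.0]
opening: 0.0046
clock 1.7667 jig now [np.float64(24.7), np.float64(38.3), np.float64(240.2)] yaw [-179.98   -0.    104.88] F [ 0.2 -0.4 -0. ] op 0.0046
  go [0.5742 0.5864 0.2009] [-0.      0.      0.0858]
```

```bash
python3 -m handwheel '[[[0.574,0.586,0.1],[0,0,0.0858]],[[0.574,0.586,0.1],[0,0,0.0858]],[[0.574,0.586,0.1],[0,0,0.0858]],[[0.574,0.586,0.1],[0,0,0.0858]],[[0.574,0.586,0.1],[0,0,0.0858]]]' >/dev/null
python3 -m handwheel '[[[0,0,0],[0,0,0]],[[0,0,0],[0,0,0]]]' >/dev/null
python3 -c "
from h import *
to(-134,80,31,74)"
```

```text
clock 2.35 jig now [np.float64(-131.2), np.float64(79.6), np.float64(219.6)] yaw [-1.7993e+02  7.0000e-02  7.4070e+01] F [ 0.1 -0.6  0.1] op 0.0045
  go [0.0153 0.0033 0.9428] [-0.0002  0.0002  0.0002]
```

```bash
python3 -m handwheel '[[[0.015,0,0.2],[0,0,0]],[[0.015,0,0.4],[0,0,0]],[[0.015,0,0.55],[0,0,0]],[[0.015,0,0.65],[0,0,0]],[[0.015,0,0.7],[0,0,0]]]' >/dev/null
python3 -m handwheel '[[[0,0,0.08],[0,0,0]],[[0,0,0.15],[0,0,0]],[[0,0,0.2],[0,0,0]],[[0,0,0.23],[0,0,0]],[[0,0,0.24],[0,0,0]]]'
python3 - <<'E'
from h import *
to(-134,37.5,31,74)
from plant import *
s=snapshot("scene"); u=proj(s,[[.617,.195,.03]])[0].astype(int); print(u)
c=s["color"][u[1]-70:u[1]+70,u[0]-90:u[0]+90,::-1]; cv2.imwrite("pics/c1.png",cv2.resize(c,None,fx=4,fy=4,interpolation=cv2.INTER_CUBIC))
E
```

```text
clock: 3.18
tool_pos: [0.6709, 0.1796, 0.0325]
orientation: [-180.0, 0.0, 73.9]
force: [-0.9, -0.2, -0.0]
opening: 0.0041
clock 3.1833 jig now [np.float64(-133.7), np.float64(80.1), np.float64(32.5)] yaw [-1.7999e+02  1.0000e-02  7.3940e+01] F [-0.9 -0.2 -0. ] op 0.0041
  go [ 0.0015 -0.2128  0.0074] [-0.      0.     -0.0002]
[323 297]
```

View pics/c1.png

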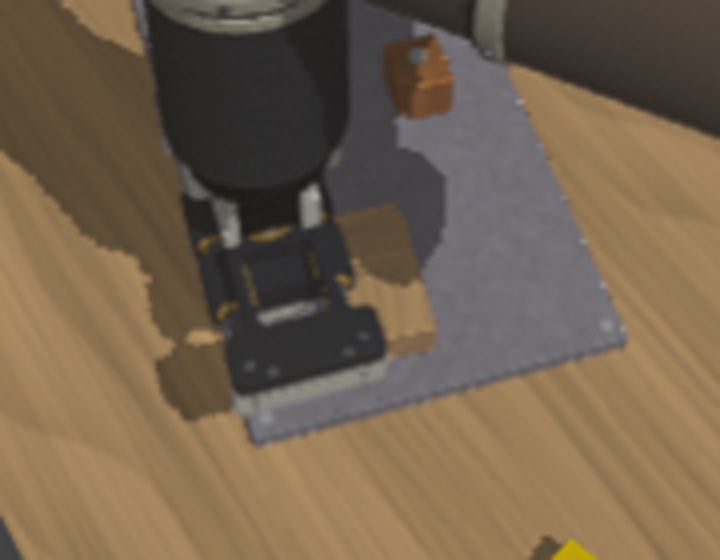

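The gripper stands beside the blank (crop 400,310) on its +y side and is clear of it. Now the lateral push.

```bash
python3 -m handwheel '[[[0,-0.025,0],[0,0,0]],[[0,-0.05,0],[0,0,0]],[[0,-0.075,0],[0,0,0]],[[0,-0.1,0],[0,0,0]],[[0,-0.12,0],[0,0,0]]]'
python3 -m handwheel '[[[0,-0.02,0],[0,0,0]],[[0,-0.04,0],[0,0,0]],[[0,-0.06,0],[0,0,0]],[[0,-0.08,0],[0,0,0]],[[0,-0.09,0],[0,0,0]]]'
python3 -m handwheel '[[[0,0,0],[0,0,0]],[[0,0,0],[0,0,0]],[[0,0,0],[0,0,0]]]'
python3 -c "
from h import *
to(-215,75,150,164)"
```

```text
clock: 3.65
tool_pos: [0.6476, 0.1872, 0.0333]
orientation: [180.0, -0.0, 74.0]
force: [0.3, -0.3, 1.1]
opening: 0.0045
clock: 4.07
tool_pos: [0.6301, 0.1919, 0.0326]
orientation: [-180.0, 0.0, 73.9]
force: [0.2, 0.8, 1.4]
opening: 0.0044
clock: 4.32
tool_pos: [0.6305, 0.1917, 0.0324]
orientation: [-180.0, 0.0, 73.9]
force: [0.1, 0.2, 0.3]
opening: 0.0042
clock 4.3167 jig now [np.float64(-134.1), np.float64(37.9), np.float64(32.4)] yaw [-1.7998e+02  2.0000e-02  7.3940e+01] F [0.1 0.2 0.3] op 0.0042
  go [ 0.4045  0.1848 -0.5884] [-1.000e-04 -0.000e+00 -2.502e-01]
```

```bash
python3 -m handwheel '[[[0,0.1,0],[0,0,0]],[[0,0.19,0],[0,0,0]],[[0,0.19,-0.2],[0,0,0]],[[0.1,0.19,-0.4],[0,0,0]],[[0.2,0.19,-0.5],[0,0,0]]]' >/dev/null
python3 -m handwheel '[[[0.3,0,-0.05],[0,0,-0.02]],[[0.4,0,-0.05],[0,0,-0.04]],[[0.4,0,-0.05],[0,0,-0.06]],[[0.4,0,-0.05],[0,0,-0.08]],[[0.4,0,-0.05],[0,0,-0.1]]]' >/dev/null
python3 -m handwheel '[[[0,0,0],[0,0,-0.02]],[[0,0,0],[0,0,-0.04]],[[0,0,0],[0,0,-0.06]],[[0,0,0],[0,0,-0.08]],[[0,0,0],[0,0,-0.1]]]' >/dev/null
python3 -m handwheel '[[[0,0,0],[0,0,-0.02]],[[0,0,0],[0,0,-0.04]],[[0,0,0],[0,0,-0.05]],[[0,0,0],[0,0,-0.05]],[[0,0,0],[0,0,-0.05]]]' >/dev/null
python3 - <<'E'
from h import *
from plant import *
to(-225,0,100,164)
s=snapshot("top"); pickle.dump(s,open("top1.pkl","wb")); im=np.ascontiguousarray(s["color"][:,:,::-1])
cv2.imwrite("pics/c2.png",cv2.resize(im[90:250,180:380],None,fx=4,fy=4,interpolation=cv2.INTER_CUBIC))
E
```

```text
clock 5.9833 jig now [np.float64(-254.0), np.float64(76.1), np.float64(142.2)] yaw [-1.7998e+02 -2.0000e-02  1.6341e+02] F [ 0.   0.7 -0.4] op 0.0045
  go [ 0.379  -0.1488  0.2113] [-0.0001 -0.0001 -0.0016]
```

View pics/c2.png

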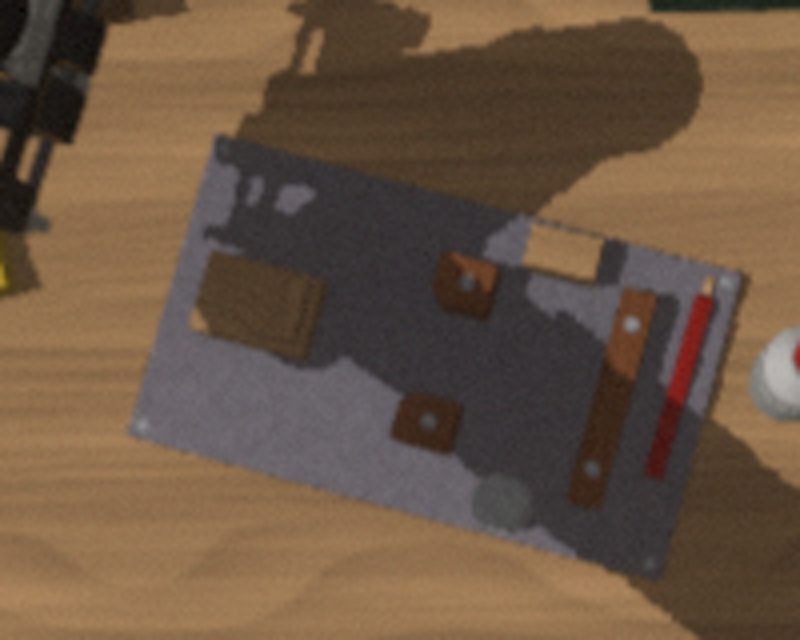

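The blank is at crop (258,305) and squared with the jig, now more or less in line with the gap between blocks (467,285) and (427,422). I'll measure it by depth.

```bash
cat >> h.py <<'E'
def parts(s):
    "raised parts on the board from depth, in jig axes"
    P=cloud(s)*1000; c,q=np.cos(np.radians(JY)),np.sin(np.radians(JY))
    J=(P[...,:2]-JO)@np.array([[c,-q],[q,c]])
    m=((P[...,2]>27)&(P[...,2]<75)&(abs(J[...,1])<105)&(J[...,0]>-195)&(J[...,0]<130)).astype(np.uint8)
    for k in cv2.findContours(m,cv2.RETR_EXTERNAL,cv2.CHAIN_APPROX_NONE)[0]:
        if cv2.contourArea(k)<60: continue
        cc,sz,y=frame_from(ray(s,k.reshape(-1,2),.036),JY); e=cc-JO
        print("part jig x,y",round(c*e[0]+q*e[1],1),round(-q*e[0]+c*e[1],1),"size",np.round(sz,1),"yaw",round(y-JY,2))
E
python3 - <<'E'
from h import *
for n in("top0","top1"): print(n); parts(pickle.load(open(n+".pkl","rb")))
E
```

```text
top0
part jig x,y 62.7 -86.2 size [37.4 37.4] yaw 15.2
part jig x,y -0.4 -45.9 size [41.4 35.8] yaw -0.36
part jig x,y 115.6 1.6 size [ 24.2 150.5] yaw 0.0
part jig x,y -0.3 49.6 size [42.1 37.6] yaw 0.89
part jig x,y 58.5 87.8 size [50.1 31.8] yaw 0.87
part jig x,y -133.5 23.7 size [81.8 56. ] yaw -3.47
top1
part jig x,y 62.7 -86.2 size [37.4 37.4] yaw 15.36
part jig x,y -0.4 -46.2 size [42.3 35.8] yaw 1.06
part jig x,y 115.5 1.6 size [ 24.  150.5] yaw -0.09
part jig x,y -0.3 49.6 size [42.1 37.6] yaw 0.89
part jig x,y -131.8 0.5 size [81.7 56.6] yaw 0.07
part jig x,y 58.5 87.8 size [50.1 31.8] yaw 0.88
```

```bash
python3 -m handwheel '[[[0.15,-0.08,0],[0,0,-0.0016]],[[0.3,-0.16,0.05],[0,0,-0.0016]],[[0.374,-0.2,0.15],[0,0,-0.0016]],[[0.374,-0.2,0.25],[0,0,-0.0016]],[[0.374,-0.2,0.35],[0,0,-0.0016]]]' >/dev/null
python3 -m handwheel '[[[0,0,0.1],[0,0,0]],[[0,0,0.15],[0,0,0]],[[0,0,0.19],[0,0,0]],[[0,0,0.19],[0,0,0]],[[0,0,0.19],[0,0,0]]]'
python3 -c "
from h import *
to(-75,1.5,31,164)"
```

```text
clock: 6.87
tool_pos: [0.6176, 0.2794, 0.0348]
orientation: [-180.0, 0.0, 164.1]
force: [0.3, 0.2, 0.1]
opening: 0.0047
clock 6.8667 jig now [np.float64(-214.9), np.float64(1.3), np.float64(34.8)] yaw [-1.7999e+02  1.0000e-02  1.6411e+02] F [0.3 0.2 0.1] op 0.0047
  go [ 5.000e-04 -6.995e-01  1.910e-02] [-0.      0.      0.0003]
```

```bash
python3 -m handwheel '[[[0,-0.04,0.015],[0,0,0]],[[0,-0.08,0.015],[0,0,0]],[[0,-0.12,0.015],[0,0,0]],[[0,-0.15,0.015],[0,0,0]],[[0,-0.17,0.015],[0,0,0]]]'
python3 -m handwheel '[[[0,-0.03,0],[0,0,0]],[[-0.001,-0.06,0],[0,0,0]],[[-0.002,-0.09,0],[0,0,0]],[[-0.003,-0.12,0],[0,0,0]],[[-0.003,-0.15,0],[0,0,0]]]'
python3 -m handwheel '[[[0,-0.03,0],[0,0,0]],[[-0.001,-0.06,0],[0,0,0]],[[-0.002,-0.09,0],[0,0,0]],[[-0.002,-0.12,0],[0,0,0]],[[-0.002,-0.14,0],[0,0,0]]]'
python3 - <<'E'
from h import *
from plant import *
to(14.5,1.5,31,164)
s=snapshot("top"); pickle.dump(s,open("top2.pkl","wb")); parts(s)
im=np.ascontiguousarray(s["color"][:,:,::-1])
cv2.imwrite("pics/c3.png",cv2.resize(im[90:250,180:380],None,fx=4,fy=4,interpolation=cv2.INTER_CUBIC))
E
```

```text
clock: 7.28
tool_pos: [0.6079, 0.2456, 0.0322]
orientation: [180.0, 0.0, 164.1]
force: [0.5, 0.8, -0.1]
opening: 0.0044
clock: 7.7
tool_pos: [0.6003, 0.2171, 0.0316]
orientation: [180.0, 0.0, 164.1]
force: [0.0, 0.5, 0.7]
opening: 0.0044
clock: 8.12
tool_pos: [0.5928, 0.1898, 0.0315]
orientation: [-180.0, -0.0, 164.1]
force: [-0.3, 0.1, -0.0]
opening: 0.0045
clock 8.1167 jig now [np.float64(-121.9), np.float64(2.2), np.float64(31.5)] yaw [-1.7999e+02 -1.0000e-02  1.6412e+02] F [-0.3  0.1 -0. ] op 0.0045
  go [ 0.0048 -0.682   0.0028] [-0.     -0.      0.0003]
part jig x,y 62.7 -86.2 size [37.4 37.4] yaw 15.36
part jig x,y -0.7 -46.2 size [41.8 35.8] yaw 1.06
part jig x,y 115.5 1.6 size [ 24.1 150.5] yaw 0.01
part jig x,y -67.8 1.6 size [74.5 56.7] yaw 0.06
part jig x,y -0.3 49.6 size [42.1 37.6] yaw 0.89
part jig x,y 58.5 87.8 size [50.1 31.8] yaw 0.87
```

View pics/c3.png

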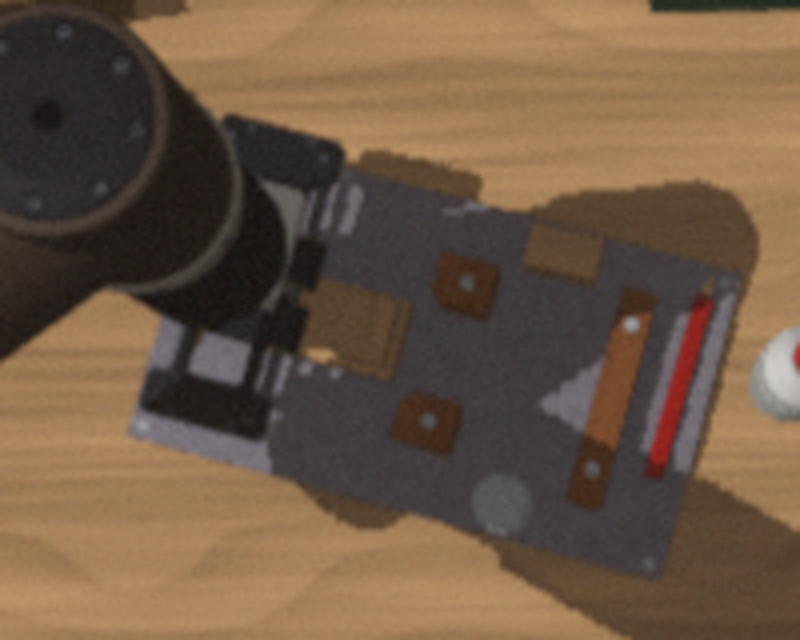

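The blank is at crop (355,328), aligned within 0.3 mm and 0.1° with the gap middle (y about 1.4). The way through is clear, so I push on.

```bash
for i in 1 2 3 4; do python3 -m handwheel '[[[0,-0.025,0],[0,0,0]],[[0,-0.05,0],[0,0,0]],[[0,-0.075,0],[0,0,0]],[[0,-0.1,0],[0,0,0]],[[0,-0.125,0],[0,0,0]]]'; done
python3 - <<'E'
from h import *
from plant import *
to(14.5,1.5,31,164)
parts(snapshot("top"))
E
```

```text
clock: 8.58
tool_pos: [0.586, 0.166, 0.0315]
orientation: [-180.0, -0.0, 164.1]
force: [-0.2, 0.3, -0.7]
opening: 0.0042
clock: 9.0
tool_pos: [0.5792, 0.1419, 0.0315]
orientation: [-180.0, -0.0, 164.1]
force: [-0.1, 0.3, -0.6]
opening: 0.0044
clock: 9.42
tool_pos: [0.5724, 0.118, 0.0316]
orientation: [180.0, 0.0, 164.1]
force: [0.5, 0.2, -0.9]
opening: 0.0039
clock: 9.83
tool_pos: [0.5656, 0.0939, 0.0316]
orientation: [180.0, 0.0, 164.1]
force: [0.2, 0.7, 0.1]
opening: 0.0044
clock 9.8333 jig now [np.float64(-22.3), np.float64(2.4), np.float64(31.6)] yaw [180.     0.   164.14] F [0.2 0.7 0.1] op 0.0044
  go [ 0.0052 -0.1838  0.0029] [0.     0.     0.0004]
part jig x,y 62.7 -86.2 size [37.4 37.4] yaw 15.36
part jig x,y 115.5 1.6 size [ 24.  150.5] yaw -0.09
part jig x,y 34.2 2.4 size [ 67.8 132.5] yaw 0.13
part jig x,y 58.5 87.8 size [50.1 31.8] yaw 0.87
```

```bash
python3 -m handwheel '[[[0,-0.025,0],[0,0,0]],[[0,-0.05,0],[0,0,0]],[[0,-0.075,0],[0,0,0]],[[0,-0.1,0],[0,0,0]],[[0,-0.12,0],[0,0,0]]]'
python3 -m handwheel '[[[0,-0.01,0],[0,0,0]],[[0,-0.02,0],[0,0,0]],[[0,-0.028,0],[0,0,0]],[[0,-0.036,0],[0,0,0]],[[0,-0.04,0],[0,0,0]]]'
python3 -m handwheel '[[[0,-0.003,0],[0,0,0]],[[0,-0.006,0],[0,0,0]],[[0,-0.008,0],[0,0,0]]]'
python3 - <<'E'
from h import *
from plant import *
to(14.5,1.5,31,164)
s=snapshot("top"); pickle.dump(s,open("top3.pkl","wb")); parts(s)
E
```

```text
clock: 10.3
tool_pos: [0.5591, 0.0708, 0.0316]
orientation: [180.0, 0.0, 164.1]
force: [0.8, 1.3, 0.4]
opening: 0.0043
clock: 10.72
tool_pos: [0.557, 0.0635, 0.0316]
orientation: [180.0, 0.0, 164.1]
force: [-0.2, 1.2, 0.9]
opening: 0.0045
clock: 10.97
tool_pos: [0.5566, 0.0621, 0.0316]
orientation: [180.0, 0.0, 164.1]
force: [0.3, 1.5, 1.3]
opening: 0.0042
clock 10.9667 jig now [np.float64(10.8), np.float64(2.6), np.float64(31.6)] yaw [1.7999e+02 1.0000e-02 1.6414e+02] F [0.3 1.5 1.3] op 0.0042
  go [ 0.0056 -0.0186  0.003 ] [0.     0.     0.0004]
part jig x,y 62.7 -86.2 size [37.4 37.4] yaw 15.36
part jig x,y -1.8 -41.8 size [38.5 27.3] yaw -0.11
part jig x,y 81.9 1.6 size [ 91.3 150.5] yaw 0.01
part jig x,y 59.3 87.5 size [48.4 32.4] yaw 0.82
```

No firm contact yet, so I creep 0.8 mm at a time until the force rises.

```bash
for i in 1 2 3; do python3 -m handwheel '[[[0,-0.002,0],[0,0,0]],[[0,-0.004,0],[0,0,0]],[[0,-0.004,0],[0,0,0]]]' | grep -E "force|pos"; done
```

```text
tool_pos: [0.5563, 0.0613, 0.0316]
force: [0.1, 0.5, 0.5]
tool_pos: [0.5561, 0.0604, 0.0315]
force: [0.5, 0.3, 0.6]
tool_pos: [0.5558, 0.0596, 0.0315]
force: [0.1, 1.0, 0.1]
```

```bash
for i in 1 2 3; do python3 -m handwheel '[[[0,-0.002,0],[0,0,0]],[[0,-0.004,0],[0,0,0]],[[0,-0.004,0],[0,0,0]]]' | grep -E "force|pos"; done
python3 - <<'E'
from h import *
from plant import *
to(14.5,1.5,31,164)
s=snapshot("top"); im=np.ascontiguousarray(s["color"][:,:,::-1])
a=cv2.resize(im[135:235,260:360],None,fx=4,fy=4,interpolation=cv2.INTER_CUBIC)
s=snapshot("scene"); u=proj(s,[[.535,.01,.03]])[0].astype(int); im=np.ascontiguousarray(s["color"][:,:,::-1])
b=cv2.resize(im[u[1]-50:u[1]+50,u[0]-50:u[0]+50],None,fx=4,fy=4,interpolation=cv2.INTER_CUBIC)
cv2.imwrite("pics/c4.png",np.hstack([a,b]))
E
```

```text
tool_pos: [0.556, 0.0593, 0.0316]
force: [1.9, 1.9, -0.1]
tool_pos: [0.5561, 0.0592, 0.0317]
force: [0.4, 6.8, -0.0]
tool_pos: [0.5562, 0.0591, 0.0318]
force: [1.0, 10.6, -0.4]
clock 12.5167 jig now [np.float64(13.8), np.float64(3.0), np.float64(31.8)] yaw [1.7984e+02 8.0000e-02 1.6413e+02] F [ 1.  10.6 -0.4] op 0.0043
  go [ 0.0074 -0.0036  0.004 ] [0.0004 0.0002 0.0004]
```

View pics/c4.png

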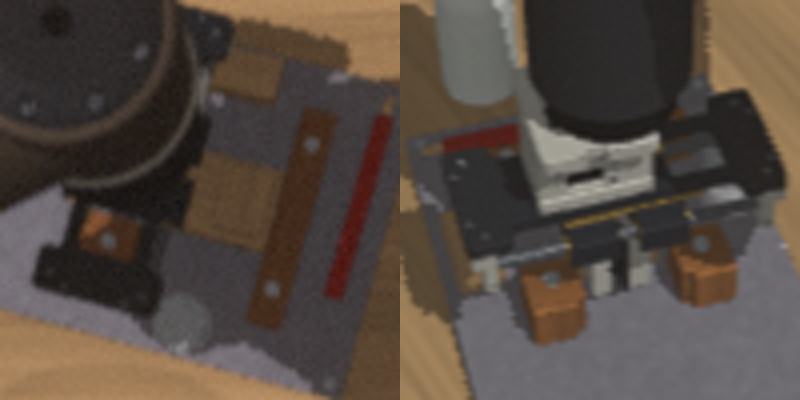

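The force rose to about 10 N and the pose stalled: the blank (crop 230,205) is against the stop. Now I back off and lift away.

```bash
python3 -m handwheel '[[[0,0.01,0],[0,0,0]],[[0,0.03,0],[0,0,0]],[[0,0.07,0],[0,0,0]],[[0,0.07,-0.15],[0,0,0]],[[0,0.07,-0.3],[0,0,0]]]' >/dev/null
python3 -m handwheel '[[[0,0,-0.2],[0,0,0]],[[0,0.2,-0.4],[0,0,0]],[[0,0.4,-0.5],[0,0,0]],[[0,0.6,-0.5],[0,0,0]],[[0,0.8,-0.5],[0,0,0]]]' >/dev/null
python3 -m handwheel '[[[0,0.2,0],[0,0,0]],[[0,0.4,0],[0,0,0]],[[0,0.6,0],[0,0,0]],[[0,0.6,0],[0,0,0]],[[0,0.6,0],[0,0,0]]]'
python3 - <<'E'
from h import *
from plant import *
s=snapshot("top"); pickle.dump(s,open("top4.pkl","wb")); parts(s); im=np.ascontiguousarray(s["color"][:,:,::-1])
a=cv2.resize(im[135:235,260:360],None,fx=4,fy=4,interpolation=cv2.INTER_CUBIC)
s=snapshot("scene"); u=proj(s,[[.535,.01,.03]])[0].astype(int); im=np.ascontiguousarray(s["color"][:,:,::-1])
b=cv2.resize(im[u[1]-50:u[1]+50,u[0]-50:u[0]+50],None,fx=4,fy=4,interpolation=cv2.INTER_CUBIC)
cv2.imwrite("pics/c5.png",np.hstack([a,b]))
E
```

```text
clock: 13.87
tool_pos: [0.6319, 0.3307, 0.1893]
orientation: [-179.9, -0.1, 164.3]
force: [0.6, -1.1, 0.6]
opening: 0.0044
part jig x,y 62.7 -86.2 size [37.4 37.4] yaw 15.2
part jig x,y -0.6 -46.1 size [41.8 36.1] yaw -0.36
part jig x,y 75.6 1.6 size [103.8 150.5] yaw -0.09
part jig x,y -0.3 49.9 size [42.1 37. ] yaw 0.89
part jig x,y 58.5 87.8 size [50.1 31.8] yaw 0.87
```

View pics/c5.png

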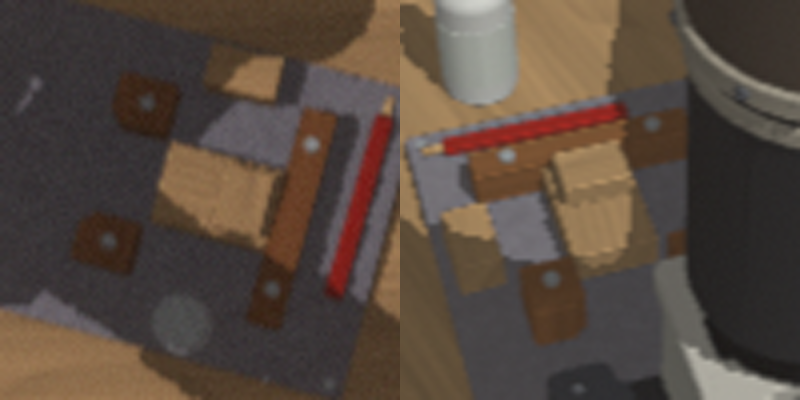

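Run:
```python
from h import *
s=pickle.load(open("top4.pkl","rb")); P=cloud(s)*1000; c,q=np.cos(np.radians(JY)),np.sin(np.radians(JY))
J=(P[...,:2]-JO)@np.array([[c,-q],[q,c]])
for n,m in (("body+cab",(P[...,2]>27)&(J[...,0]>22)&(J[...,0]<98)&(abs(J[...,1])<45)),("stop",(P[...,2]>30)&(J[...,0]>106)&(J[...,0]<130)&(abs(J[...,1])<85))):
    k=max(cv2.findContours(m.astype(np.uint8),0,1)[0],key=cv2.contourArea); print(n,[(np.round(z,2)) for z in map(np.array,frame_from(ray(s,k.reshape(-1,2),.036),JY))], "yaw rel above -254")
    
m=(P[...,2]>27)&(P[...,2]<75)&(abs(J[...,1])<26)&(J[...,0]>5)&(J[...,0]<60)
# rear edge and two long sides by per-bin extremes
for y in range(-22,26,8):
    b=m&(abs(J[...,1]-y)<4); print(y,"rear x",J[...,0][b].min().round(1),end="; ")
print()
for x in range(30,62,8):
    b=(P[...,2]>27)&(abs(J[...,0]-x)<4)&(abs(J[...,1])<45); print(x,"y",J[...,1][b].min().round(1),J[...,1][b].max().round(1),end="; ")
```

```text
body+cab [array([542.8 ,  14.05]), array([74.17, 56.55]), np.float64(254.16)] yaw rel above -254
stop [array([526.54, -39.45]), array([ 21.48, 150.25]), np.float64(253.91)] yaw rel above -254
-22 rear x 24.6; -14 rear x 23.7; -6 rear x 24.3; 2 rear x 24.0; 10 rear x 24.5; 18 rear x 23.9; 
30 y -25.5 30.7; 38 y -25.4 30.9; 46 y -24.7 29.1; 54 y -25.2 30.1;
```

The rear face is at x 24 (home is 24), square to within 0.3°, and the bystanders have not moved. Handing in.

```bash
python3 -c "
from plant import *
print(close_job())"
```

```text
the job is handed in; nothing more can be done
None
```

The blank is through the gap and its front end is against the end stop. I handed the job in at about 14 s on the clock.

- **What I did:** With the fingers nearly closed, I pushed the blank sideways to line it up and square it with the gap. Then I pushed its rear face straight through to the stop. At the stop the force rose to about 10 N and the tool stopped moving, so I backed off and lifted clear.
- **Last checks:** The top camera's depth map puts the blank's rear face 24 mm past the gap's middle, where it should be when home. The blank is square to the stop within about 0.3°, and blank plus stop together measure 103.8 mm against a nominal 104 mm, so there is no visible gap. It sits about 1 mm off the centreline.
- **Bystanders:** The offcut and jar measure the same as at the start. The pencil and glue bottle look unmoved in the last picture. I did not check the hammer or the square again, but the arm never worked near them.
- **Disagreements:** My estimates of the jig's centreline differed by about 1 mm between the colour and depth measurements. I used the depth values, and the force stayed around 1 N until the stop.

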